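Put a stack of microscope parts away in their rests

TASK

Take the stack of microscope parts apart and set each part, right way up, into the grey rest whose recess matches its shape and size: the objective in the small round recess, the collar in the large round one, the cassette in the small rectangular one and the riser in the large rectangular one, each lying flat on the recess floor, roughly in its middle, with the rectangular parts lengthwise in theirs. Do not tip any part over on the way, and leave the covered glass dish where it stands.

Things in the scene. Friction and masses are not known exactly. Their poses are not given: they have to be found in the camera images.
- objective_center (a point): Objective lens: slender brass cylinder with a dark grip band, 26 mm diameter, 42 mm tall, straight for its lower 30 mm, above that tapering to a 15 mm nose. It stands upright, nose up, on top of the stack. The point is its centre, 21 mm above its underside; z is its axis, up.
- collar_center (a point): Adapter collar: squat steel cylinder, 44 mm diameter, 30 mm tall, with dark grooves round its side and a dark disc on top. Third from the bottom of the stack, under the objective. The point is its centre, 15 mm above its underside; z is its axis, up.
- cassette_center (a point): Filter cassette: dark grey rectangular box, 64 mm (its x) by 46 mm (its y), 34 mm tall. Second from the bottom of the stack, under the collar. The point is its centre, 17 mm above its underside; z up.
- riser_center (a point): Stage riser: bare aluminium rectangular block, 96 mm (its x) by 60 mm (its y), 30 mm tall, with a dark screw hole at each corner. Bottom of the stack, standing on the counter. The point is its centre, 15 mm above its underside; z up. The four parts merely stand on one another, loose, turned at random; 0.08 to 0.41 kg each.
- objective_rest: Rest for the objective: square grey plastic tray 56 by 56 mm with one round recess 42 mm in diameter (the smaller round one). Fixed, 8 mm high; recess 3 mm deep, its dark floor 5 mm above the origin. Origin: centre of the underside, at counter height, below the middle of the recess; z up. Rests and stack swap places at every start.
- collar_rest: Rest for the collar: square grey plastic tray 74 by 74 mm with one round recess 60 mm in diameter (the larger round one). Fixed, 8 mm high; recess 3 mm deep, its dark floor 5 mm above the origin. Origin: centre of the underside, at counter height, below the middle of the recess; z up. Rests and stack swap places at every start.
- cassette_rest: Rest for the cassette: grey plastic tray 92 mm (x) by 74 mm (y) with one rectangular recess 80 mm (x) by 62 mm (y) (the smaller rectangular one). Fixed, 8 mm high; recess 3 mm deep, its dark floor 5 mm above the origin. Origin: centre of the underside, at counter height, below the middle of the recess; z up. Rests and stack swap places at every start.
- riser_rest: Rest for the riser: grey plastic tray 124 mm (x) by 88 mm (y) with one rectangular recess 112 mm (x) by 76 mm (y) (the larger rectangular one). Fixed, 8 mm high; recess 3 mm deep, its dark floor 5 mm above the origin. Origin: centre of the underside, at counter height, below the middle of the recess; z up. Rests and stack swap places at every start.
- dish_center (a point): Covered amber glass specimen dish: flat round disc, 57 mm diameter, 15 mm high, loose, standing among the rests; to be left where it is. The point is its centre, 7.5 mm above the counter.
Not all that is in view belongs to the job. Leave any red look-alike of the part that bears cassette_center alone.

How it is judged:
At the end, for the whole second after the job is handed in: Each of the four parts stands flat (within 0.06 rad, underside within 2 mm of the recess floor) in its own rest, its centre within 12 mm of the middle of the recess, the cassette and the riser lengthwise within 0.3 rad (either way round), all released and at rest (horizontal distance between riser_center and riser_rest below 0.012 m and z of riser_center in the frame of riser_rest between 0.016 and 0.022 m and angle between each of riser_center, cassette_center, collar_center, objective_center's own z axis and vertical below 0.06 rad and linear speed of each of riser, cassette, collar, objective below 0.02 m/s and angle between the x axis of riser_center and the x axis of riser_rest, either way round below 0.3 rad and horizontal distance between cassette_center and cassette_rest below 0.012 m and z of cassette_center in the frame of cassette_rest between 0.018 and 0.024 m and angle between the x axis of cassette_center and the x axis of cassette_rest, either way round below 0.3 rad and horizontal distance between collar_center and collar_rest below 0.012 m and z of collar_center in the frame of collar_rest between 0.016 and 0.022 m and horizontal distance between objective_center and objective_rest below 0.012 m and z of objective_center in the frame of objective_rest between 0.022 and 0.028 m); the robot touches nothing.
It fails at once if one of the four stacked parts is tipped over (leans more than about 35 degrees) (angle between any of riser_center, cassette_center, collar_center, objective_center's own z axis and vertical above 0.6 rad).
It fails at once if the covered glass dish is pushed more than 15 mm from its place (distance of dish_center from where it was at the start of the episode above 0.015 m).
It also fails if it takes over 120 s, if anything falls off the work surface, if the arm or the gripper's body presses on something with over 40 N, if the wrist force passes 120 N, or if a joint passes its speed limit or range.

ROBOT

A 7-joint arm with a two-finger parallel gripper is mounted at the origin on the work surface. World frame = base frame: x ahead of the robot, y to its left, z up, the work surface at z = 0. Lengths are in m, angles in rad, forces in N, time in s.
With the tool pointing down it reaches from about 0.4 to 0.85 m from the base axis. Payload 10.4 kg.
Tool frame: the origin (TCP) lies at the very end of the fingers, on their centre line; the grasp point (between the pads) lies 19 mm behind it; y points along the fingers, x is the direction in which the jaws open and shut, and the axes are right-handed (so a half turn about y gives the same grasp; the last joint's range is limited). The gripper opens to 87 mm and grips with 3 to 60 N. Pads are 19 mm wide; open, the fingers measure 117 mm over their backs; the gripper's body (75 mm by 190 mm) begins 51 mm behind the grasp point.
Start: joints at [-1.267, 0.332, -0.065, 1.46, 0.022, 1.35, -0.088], TCP at [0.201, 0.592, 0.223] pointing down, gripper open.
Joint ranges: [-2.6, 2.6], [-0.5, 2.12], [-1.47, 1.34], [0.16, 2.42], [-1.27, 4.41], [0.06, 2.06], [-2.6, 2.6]. Speed limits (rad/s): [2.22, 2.22, 2.79, 2.79, 3.14, 3.14, 3.14].

INTERFACE

Orientations are given as a unit quaternion [x, y, z, w].
In Python, from bench import readout, vision, r gives the robot as it stands.
- The arm moves only by the tool arm_command, never from a script. Its argument "targets" is a list that holds one entry, the list of rows, each a list of 6 numbers: the shift along the tool's x, y, z in m, then the turn, a rotation vector about the tool's x, y, z in degrees. A call has 1 to 12 rows; each row shifts and turns the commanded pose from where the row before left it, along the tool's axes as they then stand; what a row does not reach is not made up. A row lasts 1/12 s, in which the tool goes at most 41.7 mm and 7.16 degrees, less where a joint would pass 70% of its speed; a pose out of reach is approached as far as the arm can. A call is refused whole if a number of a shift passes 0.0417 or a number of a turn 7.16, either way. A call with a gripper value outside its range is refused whole. "hand" is the opening, from 0 (shut) to 1 (fully open), set as the call begins (left out, the last holds). The fingers move at their own pace and stop on an object; "grip_force" is the grip in N (left out, the last holds). Time passes only in rows, so rows that do not move let the fingers close. It gives the time, the measured TCP pose, the force and the opening at its end, in the units of the state.
- readout.read_state(): the state, without advancing time (a new reading comes with each control period).
- vision.camera(name): name is "side" or "top" or "wrist"; returns a dict with "pixels" (400x640x3 uint8, blue, green, red), "fovy" (degrees; the focal length in pixels is half the picture's height over the tangent of half this angle, whatever the lens; pixels are square), "cx", "cy" (the principal point, pixels), "D" ([k1, k2, p1, p2, k3] as OpenCV has them; the pictures are not rectified), "R" (3x3) and "t" (3): a world point X has camera coordinates R X + t; the wrist camera has in their place "mount" (4x4, takes a point from camera to tool coordinates, whose origin is the TCP and whose axes are the tool frame's). Camera axes: x right, y down, z forward; pixel columns grow to the right and rows downward; lengths in m; the calibration is good to about 2 mm. A picture is of the moment at which its call begins: read the wrist's pose just before it. There is no depth.
- r.close_job(): hands the job in, once; it reports no verdict.
The state is a dict: "time": time; "joint_positions": joint angles; "joint_vel": joint speeds; "joint_torque": joint torques, N m; "ee_pos": TCP position; "eef_rot": TCP orientation; "ft_force": force on the tool from outside, world axes, zero at the start; "torque": the same for the moment, N m; "width": finger opening in m.
Only numpy, scipy, OpenCV 4.12 (cv2) and the standard library are available. Lean on these libraries where they do the work, as an engineer would, in place of code of your own. Each camera call takes 0.05 s, during which the arm holds its last target.

## Working session

There is one attempt and no reset: what is moved stays moved. The work goes in short steps, Python scripts to look and compute and a tool call to move; the robot and the scene stay as the last step left them, time stands still between calls to the robot, and variables do not carry over. Pictures are saved under pics/ and viewed, and the job is handed in when it is done.

Besides the shell and the picture viewer there is one more tool, called after ">>>" by a JSON object that holds its "api" and its "payload". arm_command: Moves the arm, as the interface text tells. Its arguments: {"type":"object","properties":{"targets":{"type":"array","items":{"type":"array","items":{"type":"array","items":{"type":"number"}}}},"hand":{"type":"number"},"grip_force":{"type":"number"}},"required":["targets"]}

```bash
ls; mkdir -p pics; python3 - <<'E'
from bench import readout, vision, r
import cv2
s=readout.read_state(); print(s)
for n in("side","top","wrist"):
    c=vision.camera(n); cv2.imwrite(f"pics/{n}0.png",c["pixels"])
    print(n,{k:v for k,v in c.items() if k!="pixels"})
E
```

```text
pics
{'time': 0.0, 'joint_positions': array([-1.26658793,  0.33287915, -0.06470236,  1.46094945,  0.02157302,
        1.34990907, -0.08848077]), 'joint_vel': array([ 2.26789960e-03,  8.57993999e-04,  1.11786994e-03, -8.92612457e-04,
       -3.02673912e-04,  1.21516126e-03,  9.15445497e-06]), 'joint_torque': array([-6.25964785e-04, -6.23229289e+01,  2.44141195e-02, -3.89921057e+01,
       -6.14028960e-02,  3.93969007e-02,  1.56689148e-04]), 'ee_pos': array([0.20050761, 0.59154562, 0.22174551]), 'eef_rot': array([ 0.57498141,  0.41160276, -0.41241933, -0.57436038]), 'ft_force': array([-0.02556105,  0.46824266,  0.40954159]), 'torque': array([-0.04089707,  0.00027173,  0.04001488]), 'width': 0.08721960501079365}
side {'fovy': 56.477675084978046, 'cx': 317.62435881853344, 'cy': 203.2550350021346, 'D': array([0.02841267, 0.        , 0.        , 0.        , 0.        ]), 'R': array([[ 0.97499588, -0.22158675,  0.01680298],
       [-0.14314552, -0.68408466, -0.71521852],
       [ 0.16997761,  0.69492984, -0.69869888]]), 't': array([-0.54380516,  0.14665119,  0.73304077])}
top {'fovy': 50.06
[... 160 characters left out ...]
.13280676, -0.99112854,  0.00515649],
       [-0.97026784, -0.13107011, -0.20347223],
       [ 0.20234299,  0.02201931, -0.97906714]]), 't': array([-0.05677239,  0.55381507,  0.79160565])}
wrist {'fovy': 61.058694904039385, 'cx': 316.20277181874525, 'cy': 201.21691576029883, 'D': array([0.00798058, 0.        , 0.        , 0.        , 0.        ]), 'mount': array([[ 9.99999765e-01,  6.82813033e-04, -5.29564448e-05,
         1.41691968e-04],
       [ 2.20308709e-04, -2.47505341e-01,  9.68886504e-01,
        -1.62238531e-01],
       [ 6.48461329e-04, -9.68886288e-01, -2.47505434e-01,
         6.69553400e-02],
       [ 0.00000000e+00,  0.00000000e+00,  0.00000000e+00,
         1.00000000e+00]])}
```

View pics/side0.png

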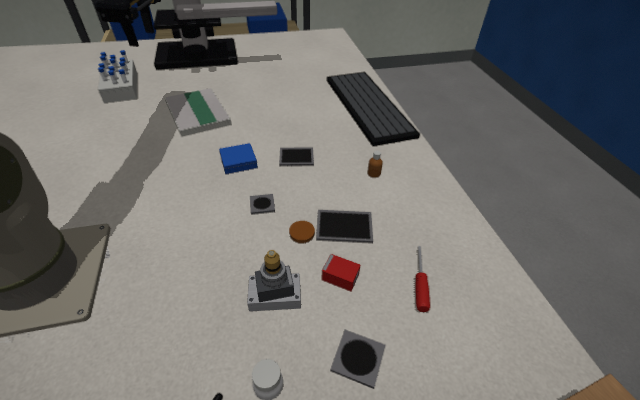

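View pics/top0.png

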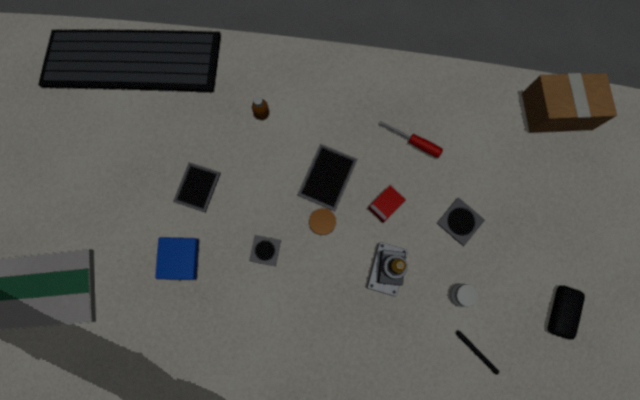

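View pics/wrist0.png

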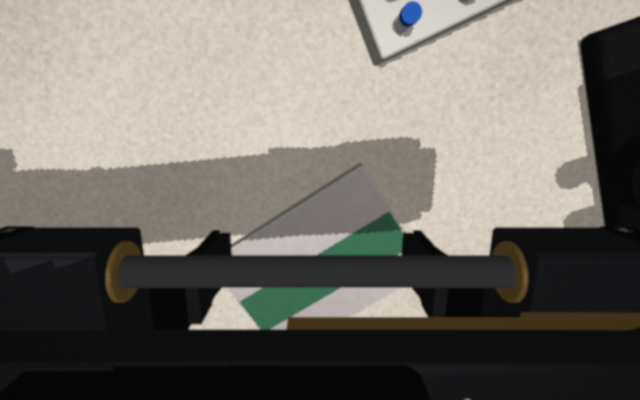

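```bash
cat > h.py <<'E'
import numpy as np, cv2
from scipy.spatial.transform import Rotation as Ro
from bench import readout, vision, r
def K(c):
    f=c["pixels"].shape[0]/2/np.tan(np.radians(c["fovy"])/2)
    return np.array([[f,0,c["cx"]],[0,f,c["cy"]],[0,0,1]])
def ext(c,s=None):
    if "R" in c: return c["R"],c["t"]
    M=np.array(c["mount"]); T=np.eye(4);T[:3,:3]=Ro.from_quat(s["eef_rot"]).as_matrix();T[:3,3]=s["ee_pos"]
    W=np.linalg.inv(T@M); return W[:3,:3],W[:3,3]
def ray(c,px,z,s=None):
    R,t=ext(c,s); u=cv2.undistortPoints(np.array(px,float).reshape(-1,1,2),K(c),c["D"]).reshape(-1,2)
    d=np.c_[u,np.ones(len(u))]@R; o=-R.T@t
    return o+d*((z-o[2])/d[:,2])[:,None]
def proj(c,X,s=None):
    R,t=ext(c,s); return cv2.projectPoints(np.array(X,float).reshape(-1,1,3),cv2.Rodrigues(R)[0],t,K(c),c["D"])[0].reshape(-1,2)
def crop(img,x0,y0,w,h,k,name): cv2.imwrite(name,cv2.resize(img[y0:y0+h,x0:x0+w],None,fx=k,fy=k,interpolation=cv2.INTER_CUBIC))
E
python3 - <<'E'
from h import *
c=vision.camera("top"); crop(cv2.convertScaleAbs(c["pixels"],alpha=1.8),160,130,340,180,2.35,"pics/tc1.png")
# recess floor: dark segs
g=cv2.cvtColor(c["pixels"],cv2.COLOR_BGR2GRAY)
_,lab,st,ce=cv2.connectedComponentsWithStats((g<35).astype(np.uint8))
for n,(x,y) in dict(casrest=(197,186),rirest=(327,177),objrest=(264,250),colrest=(461,221)).items():
    l=lab[y,x]; m=(lab==l).astype(np.uint8)
    cnt=max(cv2.findContours(m,0,cv2.CHAIN_APPROX_NONE)[0],key=len)
    P=ray(c,cnt.reshape(-1,2),0.005)[:,:2].astype(np.float32)
    print(n,st[l],cv2.minAreaRect(P),ray(c,[[x,y]],.005)[0])
b,gg,rr=cv2.split(c["pixels"].astype(int))
m=((rr>gg*1.5)&(rr>b*2.5)).astype(np.uint8)
_,lab,st,ce=cv2.connectedComponentsWithStats(m)
for i in range(1,len(st)):
    if st[i,4]>30: print(st[i],ce[i],ray(c,[ce[i]],.015)[0])
E
```

```text
casrest [ 177  166   39   42 1026] ((0.5614334940910339, 0.279859334230423), (0.06208948791027069, 0.07938934862613678), 79.88509368896484) [0.5626741  0.27859664 0.005     ]
rirest [ 302  148   51   59 1769] ((0.6207687258720398, 0.006004560738801956), (0.07488246262073517, 0.1111786812543869), 74.42717742919922) [0.61917776 0.00622198 0.005     ]
objrest [255 241  20  19 305] ((0.44800910353660583, 0.11390171200037003), (0.03709396347403526, 0.039403244853019714), 7.847208023071289) [0.44780519 0.11488539 0.005     ]
colrest [448 208  27  27 592] ((0.5626024007797241, -0.28693363070487976), (0.05640228092670441, 0.056285422295331955), 4.242811679840088) [ 0.5625334  -0.28680286  0.005     ]
[253 102  15  17 164] [260.65243902 110.7804878 ] [0.74580752 0.16922879 0.015     ]
[409 135  33  22 338] [425.34615385 145.4556213 ] [ 0.7151852  -0.19537598  0.015     ]
[373 186  32  32 525] [388.46666667 201.12952381] [ 0.58225028 -0.12780675  0.015     ]
[369 207  15  15  34] [376.38235294 214.55882353] [ 0.55058752 -0.10567939  0.015     ]
[311 210  19  11  87] [320.96551724 213.81609195] [0.53682749 0.00840259 0.015     ]
```

View pics/tc1.png

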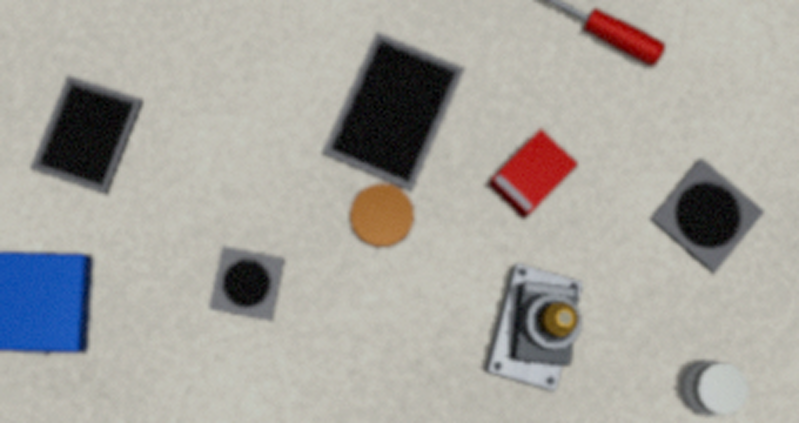

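```bash
python3 - <<'E'
from h import *
c=vision.camera("top"); crop(cv2.convertScaleAbs(c["pixels"],alpha=1.8),355,230,70,75,8,"pics/tc2.png")
d=vision.camera("side"); crop(cv2.convertScaleAbs(d["pixels"],alpha=1.3),235,240,80,75,8,"pics/sc2.png")
g=cv2.cvtColor(d["pixels"],cv2.COLOR_BGR2GRAY)
_,lab,st,ce=cv2.connectedComponentsWithStats((g<45).astype(np.uint8))
for n,(x,y) in dict(casrest=(297,156),rirest=(345,226),objrest=(262,203),colrest=(359,357)).items():
    l=lab[y,x]; m=(lab==l).astype(np.uint8)
    cnt=max(cv2.findContours(m,0,cv2.CHAIN_APPROX_NONE)[0],key=len)
    P=ray(d,cnt.reshape(-1,2),0.005)[:,:2].astype(np.float32)
    print(n,st[l],cv2.minAreaRect(P),cv2.fitEllipse(P))
E
```

```text
casrest [282 149  29  13 371] ((0.5613522529602051, 0.28595614433288574), (0.05438544601202011, 0.07804474979639053), 78.46886444091797) ((0.5628342032432556, 0.28526926040649414), (0.060717612504959106, 0.09594228863716125), 80.49217987060547)
rirest [ 319  212   51   27 1182] ((0.6210007667541504, 0.008992526680231094), (0.07360424101352692, 0.11099597811698914), 74.3471450805664) ((0.6217077970504761, 0.008667383342981339), (0.08045360445976257, 0.13541799783706665), 74.35678100585938)
objrest [254 198  17  11 154] ((0.44788670539855957, 0.11654941737651825), (0.034078508615493774, 0.03896031528711319), 78.21975708007812) ((0.4475744962692261, 0.11726752668619156), (0.03574705123901367, 0.038973163813352585), 80.9996337890625)
colrest [341 340  36  35 963] ((0.5629751086235046, -0.28440213203430176), (0.057529985904693604, 0.05772049352526665), 51.05686569213867) ((0.5628548264503479, -0.284557044506073), (0.05693531036376953, 0.05739550665020943), 88.30384826660156)
```

View pics/tc2.png

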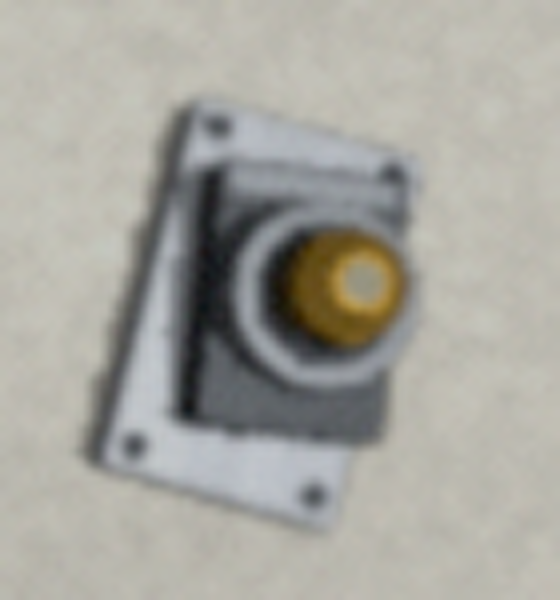

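View pics/sc2.png

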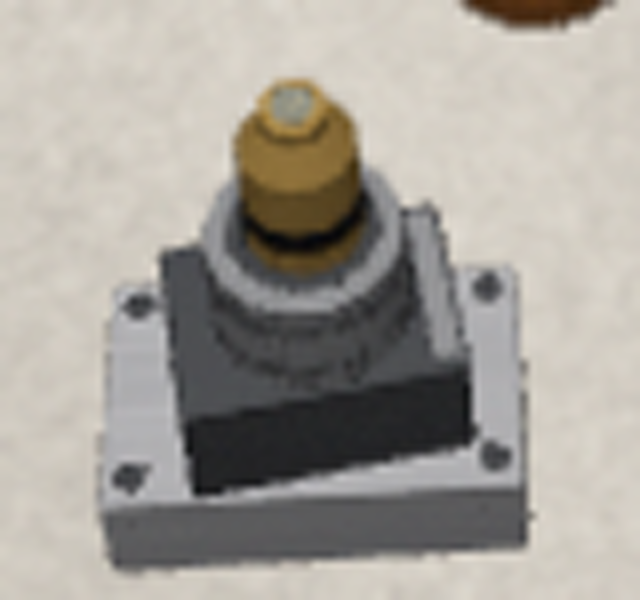

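```bash
python3 - <<'E'
from h import *
c=vision.camera("top"); d=vision.camera("side")
def T(p,z): return ray(c,np.array(p)/8+[355,230]-.0,z)[:,:2]
def S(p,z): return ray(d,np.array(p)/8+[235,240]-.0,z)[:,:2]
for n,z,a,b in [("obj",.136,[[362,282]],[[293,103]]),("col",.094,[[326,292]],[[302,240]]),
 ("cas",.064,[[228,160],[200,425],[378,440],[408,195]],[[162,252],[190,415],[470,365],[437,205]]),
 ("ris",.030,[[193,100],[420,160],[330,530],[105,465]],[[113,290],[103,500],[525,485],[515,265]]),
 ("holes",.030,[[218,125],[395,172],[314,495],[134,445]],[[138,306],[130,476],[496,455],[487,286]])]:
  for f,p in((T,a),(S,b)):
    P=f(p,z); print(n,P.mean(0).round(4), [ (np.linalg.norm(P[i]-P[i-1]).round(4),np.degrees(np.arctan2(*(P[i]-P[i-1])[::-1])).round(1)) for i in range(len(P))] if len(P)>1 else "")
E
```

```text
obj [ 0.4436 -0.1425] 
obj [ 0.4454 -0.1409] 
col [ 0.4436 -0.1423] 
col [ 0.444  -0.1448] 
cas [ 0.4422 -0.1426] [(np.float64(0.0443), np.float64(86.4)), (np.float64(0.0636), np.float64(-179.9)), (np.float64(0.0427), np.float64(-87.5)), (np.float64(0.0589), np.float64(-1.4))]
cas [ 0.4454 -0.1417] [(np.float64(0.0629), np.float64(179.7)), (np.float64(0.0437), np.float64(-88.0)), (np.float64(0.0613), np.float64(-0.4)), (np.float64(0.0438), np.float64(89.8))]
ris [ 0.4413 -0.1385] [(np.float64(0.0935), np.float64(-7.3)), (np.float64(0.059), np.float64(-97.4)), (np.float64(0.0948), np.float64(171.9)), (np.float64(0.0577), np.float64(81.4))]
ris [ 0.4436 -0.1385] [(np.float64(0.0954), np.float64(172.1)), (np.float64(0.056), np.float64(-97.5)), (np.float64(0.0943), np.float64(-10.0)), (np.float64(0.0595), np.float64(81.4))]
holes [ 0.4424 -0.1391] [(np.float64(0.0825), np.float64(-8.5)), (np.float64(0.046), np.float64(-97.5)), (np.float64(0.0829), np.float64(171.6)), (np.float64(0.0461), np.float64(81.9))]
holes [ 0.4434 -0.1376] [(np.float64(0.0824), np.float64(171.7)), (np.float64(0.0455), np.float64(-97.8)), (np.float64(0.0823), np.float64(-8.6)), (np.float64(0.0458), np.float64(82.2))]
```

```bash
cat > plan.py <<'E'
# usage: plan.py X Y Z [yaw of jaw axis deg] : turn first then shift in tool axes
import sys; from h import *
s=readout.read_state(); M=Ro.from_quat(s["eef_rot"]).as_matrix()
a=[float(v) for v in sys.argv[1:]]
yaw=np.degrees(np.arctan2(M[1,0],M[0,0]))
print("t",round(s["time"],2),"pos",s["ee_pos"].round(4),"jaw yaw",yaw.round(2),"tooly",M[:,1].round(3),"w",round(s["width"],4),"F",s["ft_force"].round(1),"q",s["joint_positions"].round(2))
if a:
    ty=yaw if len(a)<4 else a[3]
    d=(ty-yaw+90)%180-90
    # desired: jaw horizontal at yaw+d, tool y down
    th=np.radians(yaw+d); x=np.array([np.cos(th),np.sin(th),0]); y=np.array([0,0,-1.]); D=np.c_[x,y,np.cross(x,y)]
    print("turn rotvec deg (tool)",np.degrees(Ro.from_matrix(M.T@D).as_rotvec()).round(2))
    print("shift after turn",(D.T@(np.array(a[:3])-s["ee_pos"])).round(4))
E
python3 plan.py 0.4445 -0.1417 0.25 90
```

```text
t 0.4 pos [0.2006 0.5919 0.2224] jaw yaw 71.28 tooly [-0. -0. -1.] w 0.0868 F [ 0.5 -0.7 -0.4] q [-1.27  0.33 -0.06  1.46  0.02  1.35 -0.09]
turn rotvec deg (tool) [-0.000e+00 -1.872e+01 -1.000e-02]
shift after turn [-0.7336 -0.0276 -0.2439]
```

>>> {"api": "arm_command", "payload": {"targets": [[[0,-0.01,0,0,-6.24,0],[0,-0.01,0,0,-6.24,0],[0,-0.0076,-0.0,0,-6.24,0],[-0.02,0,-0.03,0,0,0],[-0.03,0,-0.03,0,0,0],[-0.03,0,-0.03,0,0,0],[-0.03,0,-0.03,0,0,0],[-0.03,0,-0.03,0,0,0],[-0.03,0,-0.03,0,0,0],[-0.03,0,-0.03,0,0,0],[-0.03,0,-0.03,0,0,0],[-0.03,0,-0.0039,0,0,0]]], "hand": 1, "grip_force": 15}}

```text
time: 1.4
ee_pos: [0.4449, 0.3324, 0.2498]
eef_rot: [0.502, 0.499, -0.499, -0.501]
ft_force: [0.8, 0.9, 0.2]
width: 0.0865
```

>>> {"api": "arm_command", "payload": {"targets": [[[-0.035,0,0,0,0,0],[-0.035,0,0,0,0,0],[-0.035,0,0,0,0,0],[-0.035,0,0,0,0,0],[-0.035,0,0,0,0,0],[-0.035,0,0,0,0,0],[-0.035,0,0,0,0,0],[-0.035,0,0,0,0,0],[-0.035,0,0,0,0,0],[-0.03,0,0,0,0,0],[-0.02,0,0,0,0,0],[0,0,0,0,0,0]]]}}

```text
time: 2.4
ee_pos: [0.4405, -0.0338, 0.2505]
eef_rot: [0.502, 0.499, -0.498, -0.501]
ft_force: [-0.6, -0.9, 0.6]
width: 0.0871
```

```bash
python3 plan.py 0.4445 -0.1417 0.25 90; python3 - <<'E'
from h import *
c=vision.camera("wrist"); cv2.imwrite("pics/w1.png",c["pixels"])
E
```

```text
t 2.4 pos [ 0.4405 -0.0338  0.2505] jaw yaw 89.64 tooly [ 0.001  0.    -1.   ] w 0.0871 F [-0.6 -0.9  0.6] q [-0.49 -0.13  0.43  1.89  0.05  1.37  1.49]
turn rotvec deg (tool) [ 0.06 -0.36  0.  ]
shift after turn [-0.1079  0.0005 -0.004 ]
```

View pics/w1.png

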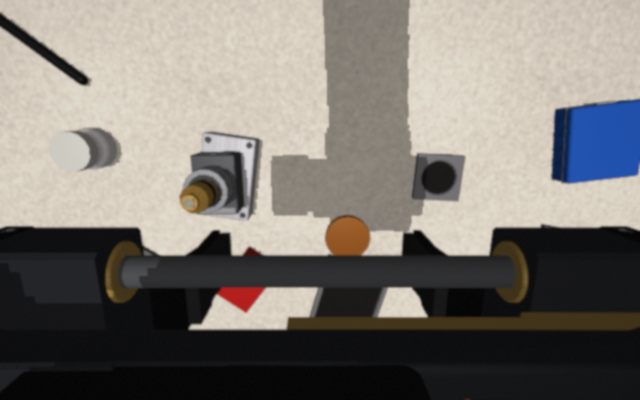

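```bash
python3 - <<'E'
from h import *
s=readout.read_state();c=vision.camera("wrist")
print(ray(c,[[438,177]],.005,s),ray(c,[[189,202]],.136,s),ray(c,[[206,190]],.094,s))
g=cv2.cvtColor(c["pixels"],cv2.COLOR_BGR2GRAY)
_,lab,st,ce=cv2.connectedComponentsWithStats((g<40).astype(np.uint8))
m=(lab==lab[177,438]).astype(np.uint8)
cnt=max(cv2.findContours(m,0,cv2.CHAIN_APPROX_NONE)[0],key=len)
print(cv2.minAreaRect(ray(c,cnt.reshape(-1,2),.005,s)[:,:2].astype(np.float32)))
E
```

```text
[[0.44809194 0.11701931 0.005     ]] [[ 0.44477752 -0.13825017  0.136     ]] [[ 0.44373285 -0.1370916   0.094     ]]
((0.4484254717826843, 0.1140284612774849), (0.037345122545957565, 0.03760487958788872), 4.161916732788086)
```

>>> {"api": "arm_command", "payload": {"targets": [[[-0.02,0,0,0,0,0],[-0.03,0,0,0,0,0],[-0.03,0,-0.004,0,0,0],[-0.02,0,0,0,0,0],[-0.008,0,0,0,0,0],[0,0,0,0,0,0]]]}}

```text
time: 3.0
ee_pos: [0.4448, -0.1378, 0.2501]
eef_rot: [0.5, 0.5, -0.5, -0.5]
ft_force: [0.1, -0.1, -0.5]
width: 0.087
```

```bash
python3 plan.py 0.4445 -0.1417 0.098 90; python3 - <<'E'
from h import *
c=vision.camera("wrist"); cv2.imwrite("pics/w2.png",c["pixels"])
E
```

```text
t 3.0 pos [ 0.4448 -0.1378  0.2501] jaw yaw 89.92 tooly [-0. -0. -1.] w 0.087 F [ 0.1 -0.1 -0.5] q [-0.39 -0.08  0.57  1.85  0.04  1.36  1.74]
turn rotvec deg (tool) [-0.   -0.08 -0.  ]
shift after turn [-0.0039  0.1521  0.0003]
```

View pics/w2.png

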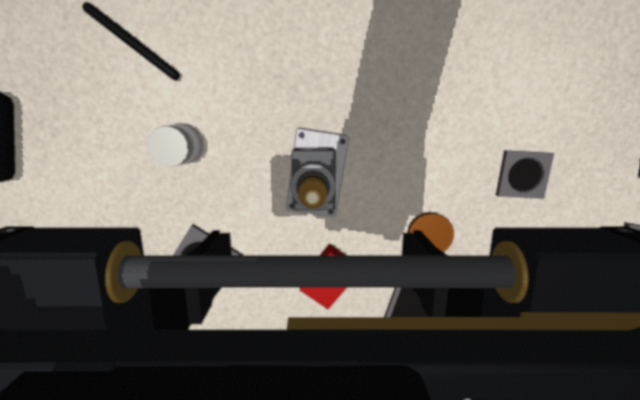

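>>> {"api": "arm_command", "payload": {"targets": [[[-0.003,0.015,0,0,0,0],[0,0.02,0,0,0,0],[0,0.02,0,0,0,0],[0,0.02,0,0,0,0],[0,0.02,0,0,0,0],[0,0.02,0,0,0,0],[0,0.015,0,0,0,0],[0,0.012,0,0,0,0],[0,0.007,0,0,0,0],[0,0.002,0,0,0,0],[0,0,0,0,0,0]]]}}

```text
time: 3.97
ee_pos: [0.4448, -0.1392, 0.099]
eef_rot: [-0.499, -0.5, 0.5, 0.5]
ft_force: [-0.2, 0.1, -0.6]
width: 0.087
```

```bash
python3 plan.py 0.4445 -0.1410 0.098 90; python3 - <<'E'
from h import *
c=vision.camera("side"); crop(cv2.convertScaleAbs(c["pixels"],alpha=1.3),195,180,160,150,4,"pics/s3.png")
E
```

```text
t 3.97 pos [ 0.4448 -0.1392  0.099 ] jaw yaw 90.08 tooly [-0.001  0.    -1.   ] w 0.087 F [-0.2  0.1 -0.6] q [-0.36  0.09  0.6   2.04 -0.06  1.02  1.84]
turn rotvec deg (tool) [-0.04  0.08  0.02]
shift after turn [-0.0018  0.001   0.0003]
```

View pics/s3.png

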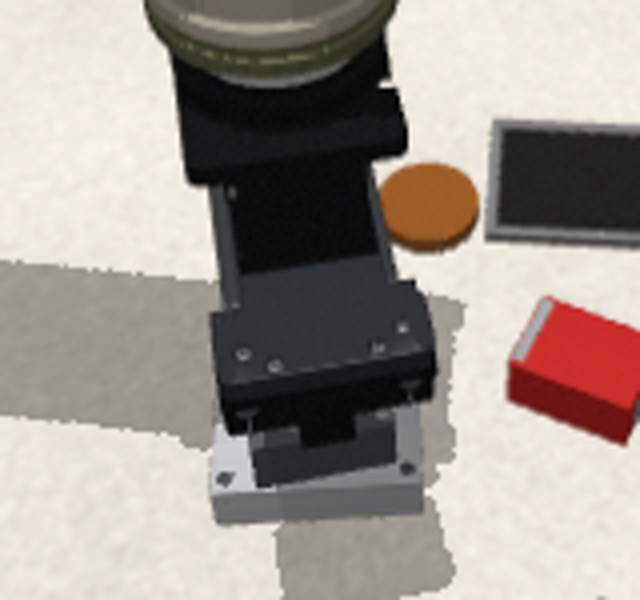

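>>> {"api": "arm_command", "payload": {"targets": [[[-0.0018,0,0,0,0,0],[0,0,0,0,0,0],[0,0,0,0,0,0],[0,0,0,0,0,0],[0,0,0,0,0,0],[0,0,0,0,0,0],[0,0,0,0,0,0],[0,0,0,0,0,0]]], "hand": 0, "grip_force": 12}}

```text
time: 4.68
ee_pos: [0.4447, -0.1421, 0.0991]
eef_rot: [-0.5, -0.5, 0.5, 0.5]
ft_force: [-0.0, -0.0, -0.0]
width: 0.0417
```

>>> {"api": "arm_command", "payload": {"targets": [[[0,0,0,0,0,0],[0,0,0,0,0,0],[0,0,0,0,0,0],[0,0,0,0,0,0],[0,0,0,0,0,0],[0,0,0,0,0,0]]]}}

```text
time: 5.18
ee_pos: [0.4447, -0.1421, 0.0991]
eef_rot: [-0.5, -0.5, 0.5, 0.5]
ft_force: [-0.2, 1.1, -0.8]
width: 0.0256
```

>>> {"api": "arm_command", "payload": {"targets": [[[0,0,0,0,0,0],[0,-0.005,0,0,0,0],[0,-0.015,0,0,0,0],[0,-0.015,0,0,0,0],[0,-0.015,0,0,0,0],[0.01,-0.005,0,0,0,0],[0.02,0,0,0,0,0],[0.03,0,0,0,0,0],[0.03,0,0,0,0,0],[0.03,0,0,0,0,0],[0.03,0,0,0,0,0],[0.03,0,0,0,0,0]]], "grip_force": 20}}

```text
time: 6.18
ee_pos: [0.4445, 0.0392, 0.1545]
eef_rot: [0.5, 0.5, -0.5, -0.5]
ft_force: [1.1, -0.7, -1.2]
width: 0.0252
```

>>> {"api": "arm_command", "payload": {"targets": [[[0.025,0,-0.004,0,0,0],[0.02,0,0,0,0,0],[0.015,0,0,0,0,0],[0.01,0,0,0,0,0],[0.005,0,0,0,0,0],[0,0,0,0,0,0]]]}}

```text
time: 6.68
ee_pos: [0.4487, 0.1134, 0.1542]
eef_rot: [-0.5, -0.5, 0.5, 0.5]
ft_force: [-0.6, 0.2, -1.2]
width: 0.0253
```

```bash
python3 plan.py 0.448 0.115 0.030 90; python3 - <<'E'
from h import *
c=vision.camera("wrist"); cv2.imwrite("pics/w4.png",c["pixels"])
c=vision.camera("top"); crop(cv2.convertScaleAbs(c["pixels"],alpha=1.8),355,230,70,75,8,"pics/t4.png")
E
```

```text
t 6.68 pos [0.4487 0.1134 0.1542] jaw yaw 90.05 tooly [-0.  0. -1.] w 0.0253 F [-0.6  0.2 -1.2] q [-0.66  0.02  0.31  1.98 -0.01  1.15  1.23]
turn rotvec deg (tool) [-0.    0.05  0.  ]
shift after turn [0.0016 0.1242 0.0007]
```

View pics/w4.png

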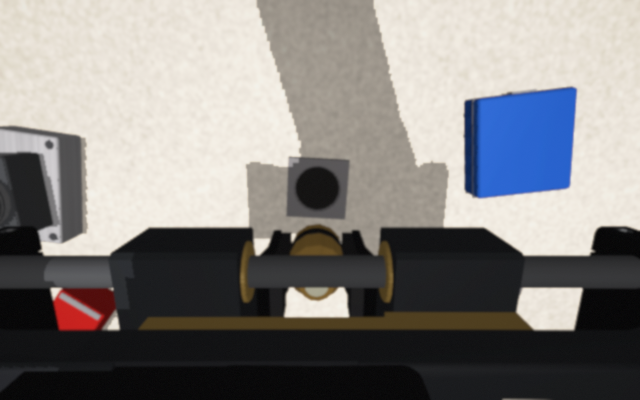

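View pics/t4.png

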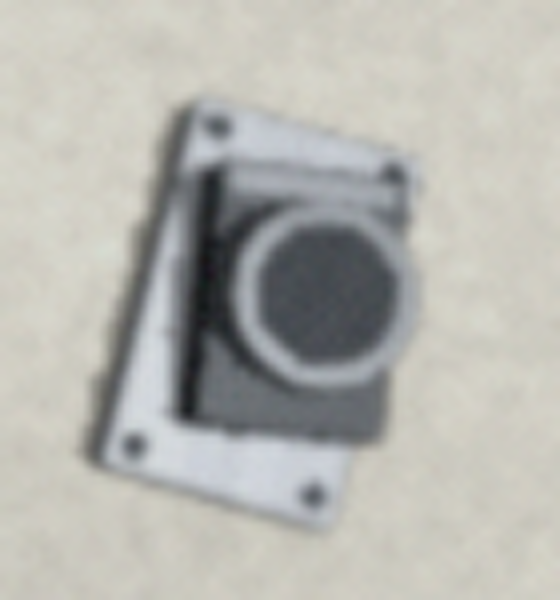

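>>> {"api": "arm_command", "payload": {"targets": [[[0.0005,0.015,0,0,0,0],[0,0.02,0,0,0,0],[0,0.02,0,0,0,0],[0,0.02,0,0,0,0],[0,0.02,0,0,0,0],[0,0.015,0,0,0,0],[0,0.014,0,0,0,0],[0,0.008,0,0,0,0],[0,0.004,0,0,0,0],[0,0,0,0,0,0],[0,0.003,0,0,0,0],[0,0.002,0,0,0,0]]]}}

```text
time: 7.78
ee_pos: [0.4493, 0.1135, 0.0137]
eef_rot: [0.5, 0.5, -0.499, -0.5]
ft_force: [-0.7, -0.0, -0.6]
width: 0.0256
```

```bash
python3 plan.py 0.448 0.114 0.010 90; python3 - <<'E'
from h import *
c=vision.camera("wrist"); cv2.imwrite("pics/w5.png",c["pixels"])
E
```

```text
t 7.78 pos [0.4493 0.1135 0.0137] jaw yaw 89.99 tooly [ 0.001  0.001 -1.   ] w 0.0256 F [-0.7 -0.  -0.6] q [-0.63  0.22  0.31  2.1  -0.09  0.83  1.3 ]
turn rotvec deg (tool) [ 0.07 -0.01  0.04]
shift after turn [0.0005 0.0037 0.0013]
```

View pics/w5.png

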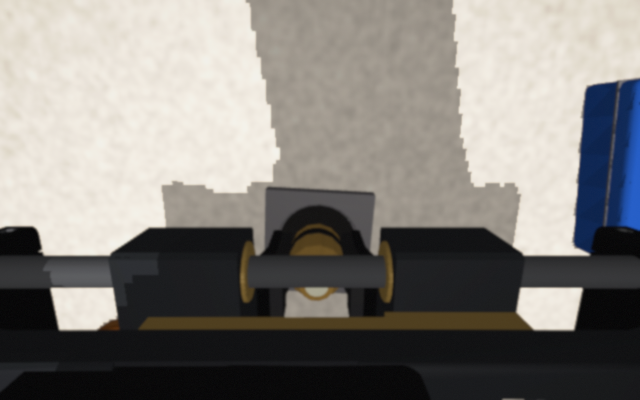

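>>> {"api": "arm_command", "payload": {"targets": [[[0.0005,0.0015,0,0,0,0],[0,0.0015,0,0,0,0],[0,0,0,0,0,0],[0,0,0,0,0,0]]]}}

```text
time: 8.17
ee_pos: [0.4487, 0.1139, 0.0102]
eef_rot: [0.5, 0.5, -0.5, -0.5]
ft_force: [-0.3, -0.4, 0.1]
width: 0.0255
```

>>> {"api": "arm_command", "payload": {"targets": [[[0,0.001,0,0,0,0],[0,0,0,0,0,0],[0,0,0,0,0,0],[0,0,0,0,0,0]]]}}

```text
time: 8.5
ee_pos: [0.4489, 0.114, 0.01]
eef_rot: [-0.5, -0.5, 0.5, 0.5]
ft_force: [-5.6, -2.0, 12.9]
width: 0.0255
```

>>> {"api": "arm_command", "payload": {"targets": [[[0,-0.0007,0,0,0,0],[0,0,0,0,0,0]]]}}

```text
time: 8.67
ee_pos: [0.4489, 0.114, 0.0101]
eef_rot: [0.5, 0.5, -0.5, -0.5]
ft_force: [-0.9, -1.1, 1.3]
width: 0.0253
```

>>> {"api": "arm_command", "payload": {"targets": [[[0,0,0,0,0,0],[0,0,0,0,0,0],[0,0,0,0,0,0],[0,0,0,0,0,0],[0,-0.005,0,0,0,0],[0,-0.015,0,0,0,0],[0,-0.025,0,0,0,0],[0,-0.035,0,0,0,0],[0,-0.035,0,0,0,0],[-0.01,-0.025,0,0,0,0],[-0.025,-0.01,0,0,0,0],[-0.035,0,0,0,0,0]]], "hand": 1}}

```text
time: 9.67
ee_pos: [0.4503, 0.0455, 0.1631]
eef_rot: [0.5, 0.503, -0.499, -0.498]
ft_force: [1.2, -0.3, -0.6]
width: 0.0863
```

>>> {"api": "arm_command", "payload": {"targets": [[[-0.035,0,0,0,0,0],[-0.035,0,0,0,0,0],[-0.035,0,0,0,0,0],[-0.035,0,0.002,0,0,0],[-0.025,0,0.002,0,0,0],[-0.015,0,0,0,0,0],[-0.005,0,0,0,0,0],[0,0,0,0,0,0]]]}}

```text
time: 10.33
ee_pos: [0.4446, -0.142, 0.1601]
eef_rot: [0.501, 0.5, -0.499, -0.501]
ft_force: [-0.7, -0.1, 0.0]
width: 0.0868
```

```bash
python3 plan.py 0.4438 -0.143 0.069 90; python3 - <<'E'
from h import *
c=vision.camera("wrist"); cv2.imwrite("pics/w6.png",c["pixels"])
E
```

```text
t 10.33 pos [ 0.4446 -0.142   0.1601] jaw yaw 89.88 tooly [ 0.  0. -1.] w 0.0868 F [-0.7 -0.1  0. ] q [-0.38  0.01  0.61  1.97 -0.    1.16  1.79]
turn rotvec deg (tool) [ 0.01 -0.12  0.  ]
shift after turn [-0.001   0.0911  0.0008]
```

View pics/w6.png

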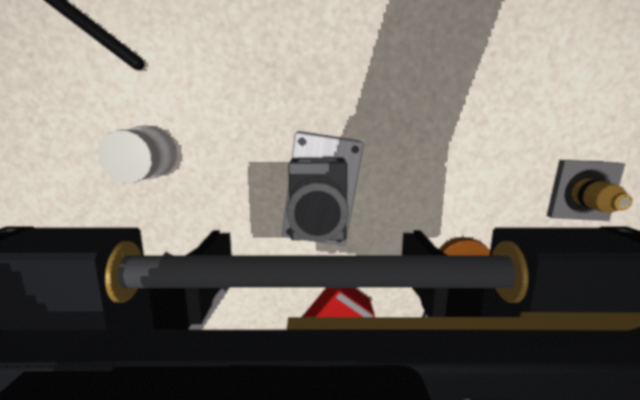

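>>> {"api": "arm_command", "payload": {"targets": [[[0,0.015,0,0,0,0],[0,0.02,0,0,0,0],[0,0.02,0,0,0,0],[0,0.016,0,0,0,0],[0,0.01,0,0,0,0],[0,0.007,0,0,0,0],[0,0.003,0,0,0,0],[0,0,0,0,0,0]]]}}

```text
time: 11.05
ee_pos: [0.4448, -0.1406, 0.0687]
eef_rot: [-0.5, -0.5, 0.5, 0.5]
ft_force: [-0.7, -0.3, 0.5]
width: 0.0871
```

>>> {"api": "arm_command", "payload": {"targets": [[[0,0,0,0,0,0],[0,0,0,0,0,0],[0,0,0,0,0,0],[0,0,0,0,0,0],[0,0,0,0,0,0],[0,0,0,0,0,0],[0,0,0,0,0,0],[0,0,0,0,0,0],[0,0,0,0,0,0],[0,0,0,0,0,0]]], "hand": 0, "grip_force": 15}}

```text
time: 11.88
ee_pos: [0.4447, -0.1411, 0.0688]
eef_rot: [-0.5, -0.5, 0.5, 0.5]
ft_force: [-0.5, -0.7, 0.4]
width: 0.0434
```

>>> {"api": "arm_command", "payload": {"targets": [[[0,0,0,0,0,0],[0,-0.004,0,0,0,0],[0,-0.012,0,0,0,0],[0,-0.018,0,0,0,0],[0,-0.018,0,0,0,0],[-0.01,-0.005,-0.008,0,0,0],[-0.025,0,-0.02,0,0,0],[-0.03,0,-0.025,0,0,0],[-0.03,0,-0.025,0,0,0],[-0.025,0,-0.02,0,0,0],[-0.015,0,-0.012,0,0,0],[-0.009,0,-0.007,0,0,0]]], "grip_force": 25}}

```text
time: 12.88
ee_pos: [0.5623, -0.2874, 0.1253]
eef_rot: [0.5, 0.499, -0.5, -0.5]
ft_force: [-0.8, -0.2, -1.9]
width: 0.0435
```

>>> {"api": "arm_command", "payload": {"targets": [[[0,0,0,0,0,0],[0,0,0,0,0,0]]]}}

```text
time: 13.05
ee_pos: [0.5612, -0.2853, 0.1253]
eef_rot: [-0.5, -0.499, 0.5, 0.501]
ft_force: [-0.0, 0.4, -1.0]
width: 0.0431
```

```bash
python3 plan.py 0.5628 -0.2857 0.0098 90; python3 - <<'E'
from h import *
c=vision.camera("wrist"); cv2.imwrite("pics/w7.png",c["pixels"])
c=vision.camera("top"); crop(cv2.convertScaleAbs(c["pixels"],alpha=1.8),355,230,70,75,8,"pics/t7.png")
E
```

```text
t 13.05 pos [ 0.5612 -0.2853  0.1253] jaw yaw 89.95 tooly [-0.001  0.    -1.   ] w 0.0431 F [-0.   0.4 -1. ] q [-0.1   0.47  0.66  1.6  -0.3   1.18  2.19]
turn rotvec deg (tool) [-0.07 -0.05  0.  ]
shift after turn [-0.0004  0.1155 -0.0016]
```

View pics/w7.png

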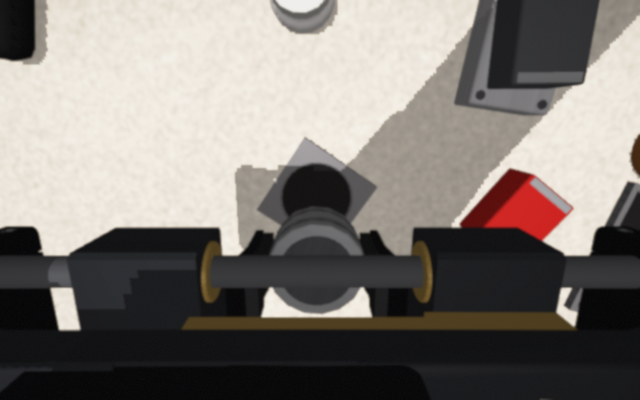

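View pics/t7.png

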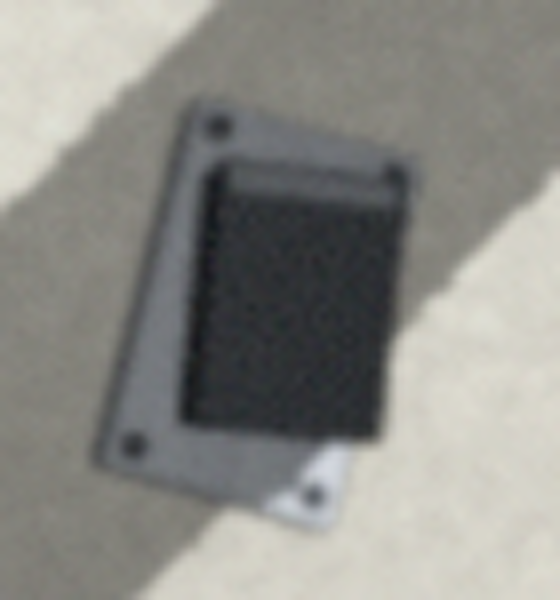

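>>> {"api": "arm_command", "payload": {"targets": [[[0,0.015,-0.0015,0,0,0],[0,0.02,0,0,0,0],[0,0.02,0,0,0,0],[0,0.02,0,0,0,0],[0,0.016,0,0,0,0],[0,0.01,0,0,0,0],[0,0.006,0,0,0,0],[0,0.003,0,0,0,0],[0,0,0,0,0,0],[0,0.003,0,0,0,0],[0,0,0,0,0,0]]]}}

```text
time: 14.07
ee_pos: [0.5635, -0.2852, 0.0132]
eef_rot: [0.5, 0.5, -0.5, -0.5]
ft_force: [0.4, 0.1, -2.3]
width: 0.0433
```

>>> {"api": "arm_command", "payload": {"targets": [[[0,0.0015,0,0,0,0],[0,0,0,0,0,0],[0,0,0,0,0,0]]]}}

```text
time: 14.32
ee_pos: [0.5633, -0.2851, 0.0115]
eef_rot: [0.5, 0.5, -0.5, -0.5]
ft_force: [1.0, 0.3, -2.4]
width: 0.0432
```

```bash
python3 plan.py 0.5628 -0.2857 0.0098 90
```

```text
t 14.32 pos [ 0.5633 -0.2851  0.0115] jaw yaw 90.0 tooly [ 0.  0. -1.] w 0.0432 F [ 1.   0.3 -2.4] q [-0.05  0.6   0.59  1.67 -0.39  0.98  2.25]
turn rotvec deg (tool) [ 0.02 -0.    0.  ]
shift after turn [-0.0006  0.0017  0.0005]
```

>>> {"api": "arm_command", "payload": {"targets": [[[0,0.001,0,0,0,0],[0,0,0,0,0,0],[0,0.0007,0,0,0,0],[0,0,0,0,0,0],[0,0,0,0,0,0]]]}}

```text
time: 14.73
ee_pos: [0.5633, -0.2852, 0.01]
eef_rot: [0.5, 0.5, -0.5, -0.5]
ft_force: [-2.3, 1.2, 4.2]
width: 0.0434
```

Touched. Release, and rise toward the stack for the cassette.

>>> {"api": "arm_command", "payload": {"targets": [[[0,0,0,0,0,0],[0,0,0,0,0,0],[0,0,0,0,0,0],[0,0,0,0,0,0],[0,-0.005,0,0,0,0],[0,-0.015,0,0,0,0],[0,-0.025,0,0,0,0],[0,-0.035,0,0,0,0],[0,-0.03,0,0,0,0],[0,-0.02,0,0,0,0],[0,0,0,0,0,0]]], "hand": 1}}

```text
time: 15.65
ee_pos: [0.5653, -0.2868, 0.146]
eef_rot: [0.503, 0.501, -0.499, -0.498]
ft_force: [0.5, -0.3, 0.8]
width: 0.087
```

>>> {"api": "arm_command", "payload": {"targets": [[[0.01,0,0.01,0,0,0],[0.02,0,0.015,0,0,0],[0.03,0,0.025,0,0,0],[0.03,0,0.025,0,0,0],[0.025,0,0.02,0,0,0],[0.02,0,0.015,0,0,0],[0.007,0,0.008,0,0,0],[0,0,0,0,0,0]]]}}

```text
time: 16.32
ee_pos: [0.4441, -0.1412, 0.1401]
eef_rot: [0.499, 0.501, -0.5, -0.5]
ft_force: [0.5, 0.1, 0.2]
width: 0.087
```

```bash
python3 plan.py 0.4438 -0.142 0.036 89; python3 - <<'E'
from h import *
c=vision.camera("wrist"); cv2.imwrite("pics/w8.png",c["pixels"])
c=vision.camera("side"); crop(cv2.convertScaleAbs(c["pixels"],alpha=1.3),235,180,200,150,4,"pics/s8.png")
E
```

```text
t 16.32 pos [ 0.4441 -0.1412  0.1401] jaw yaw 90.12 tooly [ 0.001  0.002 -1.   ] w 0.087 F [0.5 0.1 0.2] q [-0.43  0.03  0.66  2.   -0.02  1.12  1.81]
turn rotvec deg (tool) [0.03 1.12 0.13]
shift after turn [-0.0008  0.1041  0.0002]
```

View pics/w8.png

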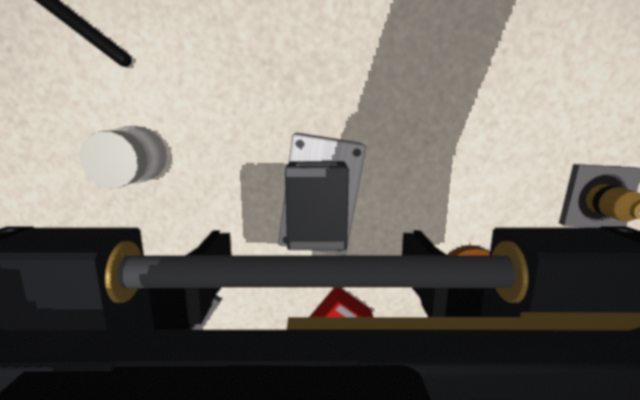

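>>> {"api": "arm_command", "payload": {"targets": [[[0,0.015,0,0,1,0],[0,0.02,0,0,0,0],[0,0.02,0,0,0,0],[0,0.02,0,0,0,0],[0,0.014,0,0,0,0],[0,0.009,0,0,0,0],[0,0.004,0,0,0,0],[0,0.002,0,0,0,0],[0,0,0,0,0,0]]]}}

```text
time: 17.17
ee_pos: [0.4456, -0.1436, 0.0358]
eef_rot: [0.505, 0.495, -0.496, -0.504]
ft_force: [-0.6, 0.1, 0.2]
width: 0.0872
```

>>> {"api": "arm_command", "payload": {"targets": [[[0,0,0,0,0,0],[0,0,0,0,0,0],[0,0,0,0,0,0],[0,0,0,0,0,0],[0,0,0,0,0,0],[0,0,0,0,0,0],[0,0,0,0,0,0],[0,0,0,0,0,0],[0,0,0,0,0,0],[0,0,0,0,0,0]]], "hand": 0, "grip_force": 15}}

```text
time: 18.0
ee_pos: [0.4453, -0.1429, 0.0357]
eef_rot: [-0.504, -0.496, 0.496, 0.504]
ft_force: [0.1, 0.4, 1.9]
width: 0.0463
```

```bash
python3 plan.py 0.5625 0.281 0.0105 80;  python3 - <<'E'
from h import *
c=vision.camera("side"); crop(cv2.convertScaleAbs(c["pixels"],alpha=1.6),270,135,60,45,12,"pics/s9.png")
E
```

```text
t 18.0 pos [ 0.4453 -0.1429  0.0357] jaw yaw 89.0 tooly [ 0.  0. -1.] w 0.0463 F [0.1 0.4 1.9] q [-0.38  0.22  0.65  2.09 -0.17  0.88  1.92]
turn rotvec deg (tool) [0.01 9.   0.02]
shift after turn [ 0.4379  0.0252 -0.0418]
```

View pics/s9.png

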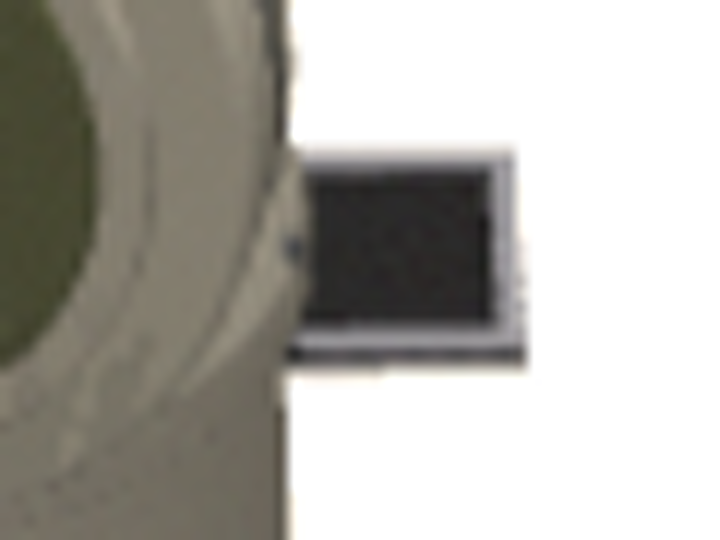

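>>> {"api": "arm_command", "payload": {"targets": [[[0,0,0,0,0,0],[0,-0.004,0,0,0,0],[0,-0.012,0,0,0,0],[0,-0.018,0,0,3,0],[0,-0.025,0,0,3,0],[0,-0.02,0,0,3,0],[0.015,-0.006,0,0,0,0],[0.025,0,-0.005,0,0,0],[0.035,0,-0.005,0,0,0],[0.035,0,-0.005,0,0,0],[0.035,0,-0.005,0,0,0],[0.035,0,-0.005,0,0,0]]], "grip_force": 30}}

```text
time: 19.05
ee_pos: [0.5012, 0.0312, 0.1208]
eef_rot: [0.542, 0.454, -0.454, -0.542]
ft_force: [0.2, 0.1, -2.1]
width: 0.046
```

>>> {"api": "arm_command", "payload": {"targets": [[[0.035,0,-0.005,0,0,0],[0.035,0,-0.005,0,0,0],[0.035,0,-0.005,0,0,0],[0.035,0,0,0,0,0],[0.03,0,0,0,0,0],[0.02,0,0,0,0,0],[0.01,0,0,0,0,0],[0,0,0,0,0,0],[0,0,0,0,0,0]]]}}

```text
time: 19.8
ee_pos: [0.5506, 0.2228, 0.1204]
eef_rot: [0.542, 0.454, -0.455, -0.542]
ft_force: [0.2, -0.9, -1.4]
width: 0.0453
```

```bash
python3 plan.py 0.5625 0.281 0.0105 80;  python3 - <<'E'
from h import *
c=vision.camera("wrist"); cv2.imwrite("pics/w10.png",c["pixels"])
E
```

```text
t 19.8 pos [0.5506 0.2228 0.1204] jaw yaw 79.97 tooly [-0.    -0.001 -1.   ] w 0.0453 F [ 0.2 -0.9 -1.4] q [-0.81  0.36  0.43  1.69 -0.16  1.13  1.06]
turn rotvec deg (tool) [-0.01 -0.03 -0.07]
shift after turn [ 0.0594  0.1099 -0.0016]
```

View pics/w10.png

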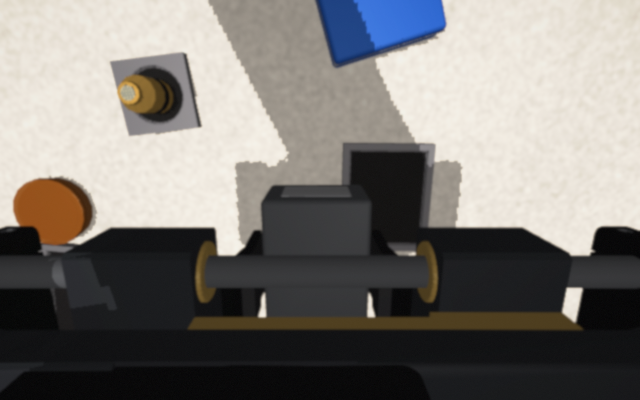

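>>> {"api": "arm_command", "payload": {"targets": [[[0.015,0,-0.0016,0,0,0],[0.02,0,0,0,0,0],[0.015,0,0,0,0,0],[0.009,0.01,0,0,0,0],[0,0.02,0,0,0,0],[0,0.015,0,0,0,0],[0,0.005,0,0,0,0],[0,0,0,0,0,0],[0,0,0,0,0,0]]]}}

```text
time: 20.6
ee_pos: [0.5627, 0.2813, 0.0708]
eef_rot: [0.542, 0.454, -0.454, -0.542]
ft_force: [0.3, 0.2, -1.8]
width: 0.0456
```

```bash
python3 plan.py 0.5625 0.281 0.0105 80;  python3 - <<'E'
from h import *
c=vision.camera("wrist"); cv2.imwrite("pics/w11.png",c["pixels"])
E
```

```text
t 20.6 pos [0.5627 0.2813 0.0708] jaw yaw 79.95 tooly [-0. -0. -1.] w 0.0456 F [ 0.3  0.2 -1.8] q [-0.84  0.48  0.39  1.64 -0.2   1.07  1.01]
turn rotvec deg (tool) [ 0.   -0.05 -0.02]
shift after turn [-0.0003  0.0603  0.0001]
```

View pics/w11.png

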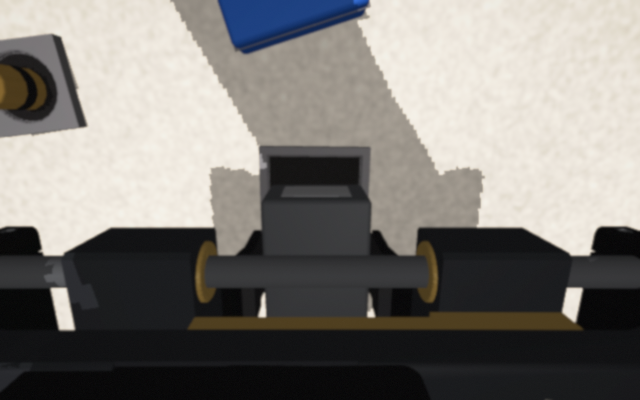

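```bash
python3 - <<'E'
from h import *
s=readout.read_state();c=vision.camera("wrist")
M=Ro.from_quat(s["eef_rot"]).as_matrix()
for px,z in (([315,147],.008),([315,155],.008),([315,196],.0991),([315,187],.0991)):
    P=ray(c,[px],z,s)[0]; print(px,((P-s["ee_pos"])@M).round(4))
E
```

```text
[315, 147] [-0.0007  0.0634  0.0462]
[315, 155] [-0.0007  0.0634  0.041 ]
[315, 196] [-0.0004 -0.0277  0.0348]
[315, 187] [-0.0004 -0.0277  0.0385]
```

>>> {"api": "arm_command", "payload": {"targets": [[[0,0.01,-0.0015,0,0,0],[0,0.015,0,0,0,0],[0,0.015,0,0,0,0],[0,0.01,0,0,0,0],[0,0.005,0,0,0,0],[0,0.002,0,0,0,0],[0,0,0,0,0,0],[0,0.0015,0,0,0,0],[0,0,0,0,0,0],[0,0,0,0,0,0]]]}}

```text
time: 21.53
ee_pos: [0.5643, 0.2819, 0.0127]
eef_rot: [0.542, 0.455, -0.454, -0.542]
ft_force: [0.2, 0.0, -1.6]
width: 0.0456
```

>>> {"api": "arm_command", "payload": {"targets": [[[0,0.0012,0,0,0,0],[0,0,0,0,0,0],[0,0,0,0,0,0]]]}}

```text
time: 21.78
ee_pos: [0.5639, 0.2818, 0.011]
eef_rot: [-0.542, -0.455, 0.454, 0.542]
ft_force: [0.7, 0.1, -1.1]
width: 0.0457
```

>>> {"api": "arm_command", "payload": {"targets": [[[0,0.0007,0,0,0,0],[0,0,0,0,0,0],[0,0,0,0,0,0]]]}}

```text
time: 22.03
ee_pos: [0.5641, 0.2818, 0.0108]
eef_rot: [-0.542, -0.455, 0.454, 0.542]
ft_force: [-1.5, -1.0, 5.5]
width: 0.0453
```

>>> {"api": "arm_command", "payload": {"targets": [[[0,0,0,0,0,0],[0,0,0,0,0,0],[0,0,0,0,0,0],[0,0,0,0,0,0],[0,-0.005,0,0,0,0],[0,-0.015,0,0,0,0],[0,-0.025,0,0,0,0],[0,-0.035,0,0,0,0],[0,-0.03,0,0,-1.7,0],[-0.01,-0.01,0,0,0,0],[-0.02,0,0,0,0,0],[-0.03,0,0,0,0,0]]], "hand": 1}}

```text
time: 23.03
ee_pos: [0.5552, 0.2243, 0.1312]
eef_rot: [-0.534, -0.464, 0.463, 0.534]
ft_force: [-0.1, -1.3, -0.4]
width: 0.0869
```

```bash
python3 plan.py 0.443 -0.1385 0.12 81.7;  python3 - <<'E'
from h import *
c=vision.camera("top"); crop(cv2.convertScaleAbs(c["pixels"],alpha=1.8),160,130,340,180,2.35,"pics/t12.png")
E
```

```text
t 23.03 pos [0.5552 0.2243 0.1312] jaw yaw 81.9 tooly [ 0.002  0.002 -1.   ] w 0.0869 F [-0.1 -1.3 -0.4] q [-0.8   0.35  0.42  1.67 -0.16  1.15  1.09]
turn rotvec deg (tool) [0.08 0.2  0.13]
shift after turn [-0.3752  0.0112  0.0587]
```

View pics/t12.png

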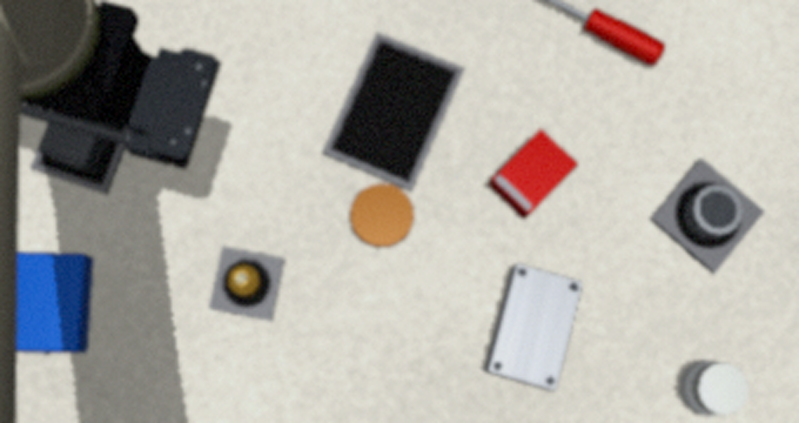

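>>> {"api": "arm_command", "payload": {"targets": [[[-0.035,0,0.005,0,0,0],[-0.035,0,0.006,0,0,0],[-0.035,0,0.006,0,0,0],[-0.035,0,0.006,0,0,0],[-0.035,0,0.006,0,0,0],[-0.035,0,0.006,0,0,0],[-0.035,0,0.006,0,0,0],[-0.035,0,0.006,0,0,0],[-0.03,0,0.006,0,0,0],[-0.02,0,0.006,0,0,0],[-0.01,0,0,0,0,0],[0,0,0,0,0,0]]]}}

```text
time: 24.08
ee_pos: [0.4473, -0.1075, 0.1304]
eef_rot: [0.536, 0.462, -0.461, -0.536]
ft_force: [-0.4, -0.1, 0.1]
width: 0.0868
```

```bash
python3 plan.py 0.443 -0.1385 0.12 81.7;  python3 - <<'E'
from h import *
c=vision.camera("wrist"); cv2.imwrite("pics/w13.png",c["pixels"])
E
```

```text
t 24.08 pos [ 0.4473 -0.1075  0.1304] jaw yaw 81.49 tooly [ 0.  0. -1.] w 0.0868 F [-0.4 -0.1  0.1] q [-0.5   0.03  0.65  2.03 -0.02  1.09  1.59]
turn rotvec deg (tool) [ 0.02 -0.21  0.02]
shift after turn [-0.0313  0.0104 -0.0002]
```

View pics/w13.png

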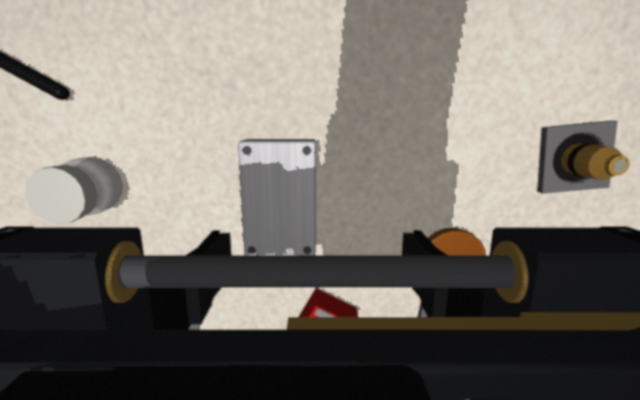

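>>> {"api": "arm_command", "payload": {"targets": [[[-0.012,0,0,0,0,0],[-0.013,0,0,0,0,0],[-0.006,0,0,0,0,0],[0,0,0,0,0,0],[0,0,0,0,0,0]]]}}

```text
time: 24.55
ee_pos: [0.4437, -0.1352, 0.1301]
eef_rot: [-0.535, -0.463, 0.463, 0.535]
ft_force: [-0.2, -0.4, -0.4]
width: 0.087
```

```bash
python3 plan.py 0.443 -0.1385 0.006 81.7;  python3 - <<'E'
from h import *
s=readout.read_state()
c=vision.camera("wrist"); cv2.imwrite("pics/w14.png",c["pixels"])
M=Ro.from_quat(s["eef_rot"]).as_matrix()
for p in ([316,150],[316,250]): print(((ray(c,[p],.03,s)[0]-s["ee_pos"])@M).round(4))
E
```

```text
t 24.55 pos [ 0.4437 -0.1352  0.1301] jaw yaw 81.74 tooly [-0.  0. -1.] w 0.087 F [-0.2 -0.4 -0.4] q [-0.46  0.04  0.68  2.02 -0.03  1.09  1.66]
turn rotvec deg (tool) [-0.01  0.04  0.  ]
shift after turn [-0.0034  0.1241  0.0002]
[-1.000e-04  1.001e-01  4.060e-02]
[-1.000e-04  1.001e-01 -4.180e-02]
```

View pics/w14.png

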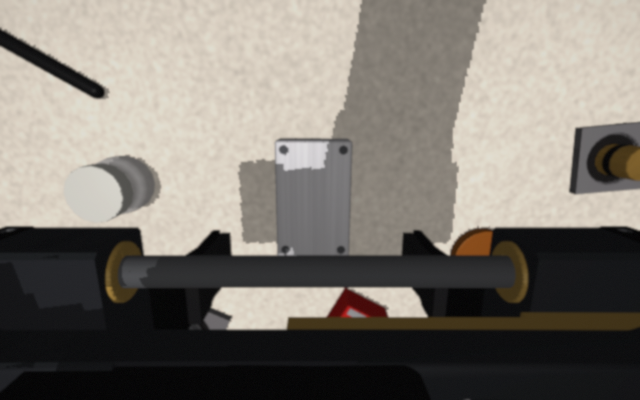

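>>> {"api": "arm_command", "payload": {"targets": [[[-0.002,0.015,0,0,0,0],[0,0.02,0,0,0,0],[0,0.02,0,0,0,0],[0,0.02,0,0,0,0],[0,0.018,0,0,0,0],[0,0.014,0,0,0,0],[0,0.01,0,0,0,0],[0,0.005,0,0,0,0],[0,0.002,0,0,0,0],[0,0,0,0,0,0]]]}}

```text
time: 25.43
ee_pos: [0.4432, -0.138, 0.0063]
eef_rot: [-0.535, -0.463, 0.463, 0.535]
ft_force: [-0.8, 0.4, 0.1]
width: 0.087
```

>>> {"api": "arm_command", "payload": {"targets": [[[0,0,0,0,0,0],[0,0,0,0,0,0],[0,0,0,0,0,0],[0,0,0,0,0,0],[0,0,0,0,0,0],[0,0,0,0,0,0],[0,0,0,0,0,0],[0,0,0,0,0,0]]], "hand": 0, "grip_force": 25}}

```text
time: 26.1
ee_pos: [0.4432, -0.1381, 0.0064]
eef_rot: [-0.535, -0.463, 0.462, 0.535]
ft_force: [-1.1, 0.6, 5.3]
width: 0.0599
```

```bash
python3 plan.py 0.6208 0.0070 0.085 74.5
```

```text
t 26.1 pos [ 0.4432 -0.1381  0.0064] jaw yaw 81.7 tooly [ 0.  0. -1.] w 0.0599 F [-1.1  0.6  5.3] q [-0.39  0.27  0.65  2.12 -0.23  0.82  1.83]
turn rotvec deg (tool) [0.01 7.2  0.02]
shift after turn [ 0.1873 -0.0786 -0.1324]
```

>>> {"api": "arm_command", "payload": {"targets": [[[0,0,0,0,0,0],[0,0,0,0,0,0],[0,-0.004,0,0,0,0],[0,-0.012,0,0,0,0],[0,-0.018,0,0,0,0],[0,-0.02,0,0,3.6,0],[0,-0.018,0,0,3.6,0],[0.01,-0.007,-0.006,0,0,0],[0.02,0,-0.012,0,0,0],[0.025,0,-0.018,0,0,0],[0.03,0,-0.022,0,0,0],[0.03,0,-0.022,0,0,0]]], "grip_force": 45}}

```text
time: 27.1
ee_pos: [0.5519, -0.0467, 0.0845]
eef_rot: [-0.562, -0.429, 0.429, 0.563]
ft_force: [1.5, -0.5, -1.8]
width: 0.0595
```

>>> {"api": "arm_command", "payload": {"targets": [[[0.03,0,-0.022,0,0,0],[0.022,0,-0.016,0,0,0],[0.014,0,-0.01,0,0,0],[0.006,0,-0.004,0,0,0],[0,0,0,0,0,0],[0,0,0,0,0,0]]]}}

```text
time: 27.6
ee_pos: [0.6194, 0.0062, 0.0844]
eef_rot: [-0.563, -0.428, 0.429, 0.563]
ft_force: [-0.6, -0.2, -2.5]
width: 0.0593
```

```bash
python3 plan.py 0.6208 0.0070 0.0115 74.5;  python3 - <<'E'
from h import *
s=readout.read_state()
c=vision.camera("wrist"); cv2.imwrite("pics/w15.png",c["pixels"])
E
```

```text
t 27.6 pos [0.6194 0.0062 0.0844] jaw yaw 74.53 tooly [-0.002 -0.001 -1.   ] w 0.0593 F [-0.6 -0.2 -2.5] q [-0.54  0.48  0.59  1.66 -0.29  1.09  1.43]
turn rotvec deg (tool) [-0.08  0.03 -0.06]
shift after turn [ 0.0012  0.0729 -0.0011]
```

View pics/w15.png

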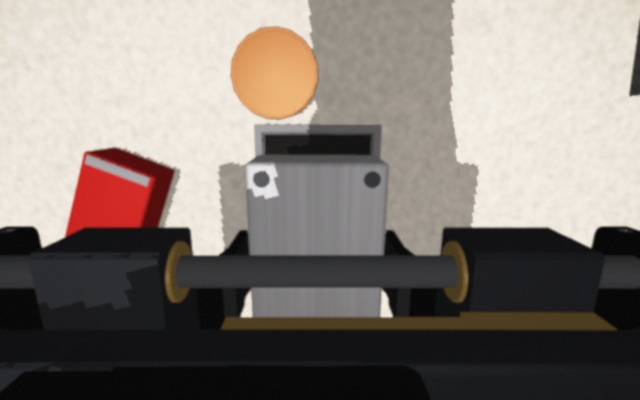

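```bash
python3 - <<'E'
from h import *
s=readout.read_state();c=vision.camera("wrist")
M=Ro.from_quat(s["eef_rot"]).as_matrix()
for px,z in (([318,125],.008),([318,134],.008),([318,163],.108)):
    P=ray(c,[px],z,s)[0]; print(px,((P-s["ee_pos"])@M).round(4))
E
```

```text
[318, 125] [0.0013 0.0768 0.06  ]
[318, 134] [0.0013 0.0768 0.0539]
[318, 163] [ 0.0008 -0.0232  0.0477]
```

>>> {"api": "arm_command", "payload": {"targets": [[[0.001,0.01,-0.0015,0,0,0],[0,0.018,0,0,0,0],[0,0.018,0,0,0,0],[0,0.012,0,0,0,0],[0,0.007,0,0,0,0],[0,0.004,0,0,0,0],[0,0.001,0,0,0,0],[0,0,0,0,0,0],[0,0.001,0,0,0,0],[0,0,0,0,0,0],[0,0,0,0,0,0]]]}}

```text
time: 28.62
ee_pos: [0.6222, 0.0073, 0.0147]
eef_rot: [0.563, 0.428, -0.428, -0.563]
ft_force: [0.2, 0.3, -1.7]
width: 0.0597
```

>>> {"api": "arm_command", "payload": {"targets": [[[0,0.001,0,0,0,0],[0,0,0,0,0,0],[0,0,0,0,0,0]]]}}

```text
time: 28.87
ee_pos: [0.6219, 0.0073, 0.0133]
eef_rot: [-0.563, -0.428, 0.428, 0.563]
ft_force: [0.2, -0.3, -2.2]
width: 0.0595
```

>>> {"api": "arm_command", "payload": {"targets": [[[0,0.0007,0,0,0,0],[0,0,0,0,0,0],[0,0,0,0,0,0]]]}}

```text
time: 29.12
ee_pos: [0.6219, 0.0073, 0.0125]
eef_rot: [-0.563, -0.428, 0.428, 0.563]
ft_force: [0.6, 0.1, -1.2]
width: 0.0593
```

>>> {"api": "arm_command", "payload": {"targets": [[[0,0.0008,0,0,0,0],[0,0,0,0,0,0],[0,0,0,0,0,0]]]}}

```text
time: 29.37
ee_pos: [0.6218, 0.0073, 0.0117]
eef_rot: [-0.563, -0.428, 0.428, 0.563]
ft_force: [0.5, -0.4, -3.4]
width: 0.0598
```

>>> {"api": "arm_command", "payload": {"targets": [[[0,0.0003,0,0,0,0],[0,0,0,0,0,0],[0,0,0,0,0,0]]]}}

```text
time: 29.62
ee_pos: [0.6219, 0.0073, 0.0115]
eef_rot: [-0.563, -0.428, 0.428, 0.563]
ft_force: [-1.5, 0.9, -0.4]
width: 0.0598
```

>>> {"api": "arm_command", "payload": {"targets": [[[0,0,0,0,0,0],[0,0,0,0,0,0],[0,0,0,0,0,0],[0,0,0,0,0,0],[0,-0.005,0,0,0,0],[0,-0.015,0,0,0,0],[0,-0.025,0,0,0,0],[0,-0.035,0,0,0,0],[0,-0.035,0,0,0,0],[0,-0.035,0.01,0,0,0],[0,-0.02,0.02,0,0,0],[0,0,0.02,0,0,0]]], "hand": 1}}

```text
time: 30.62
ee_pos: [0.5757, 0.02, 0.1866]
eef_rot: [0.564, 0.43, -0.425, -0.562]
ft_force: [0.4, -0.1, 0.1]
width: 0.087
```

>>> {"api": "arm_command", "payload": {"targets": [[[0,0,0.03,0,0,0],[0,0,0.03,0,0,0],[0,0,0.03,0,0,0],[0,0,0.03,0,0,0],[0,0,0.02,0,0,0],[0,0,0,0,0,0]]]}}

```text
time: 31.12
ee_pos: [0.4359, 0.0592, 0.1817]
eef_rot: [-0.562, -0.429, 0.428, 0.563]
ft_force: [0.0, 0.7, 1.0]
width: 0.087
```

```bash
python3 plan.py; python3 - <<'E'
from h import *
c=vision.camera("top"); crop(cv2.convertScaleAbs(c["pixels"],alpha=1.8),160,130,340,180,2.35,"pics/t16.png")
c=vision.camera("side"); crop(cv2.convertScaleAbs(c["pixels"],alpha=1.2),230,130,180,270,2.2,"pics/s16.png")
E
```

```text
t 31.12 pos [0.4359 0.0592 0.1817] jaw yaw 74.61 tooly [-0.001  0.002 -1.   ] w 0.087 F [0.  0.7 1. ] q [-0.82 -0.09  0.56  2.    0.05  1.22  1.03]
```

View pics/t16.png

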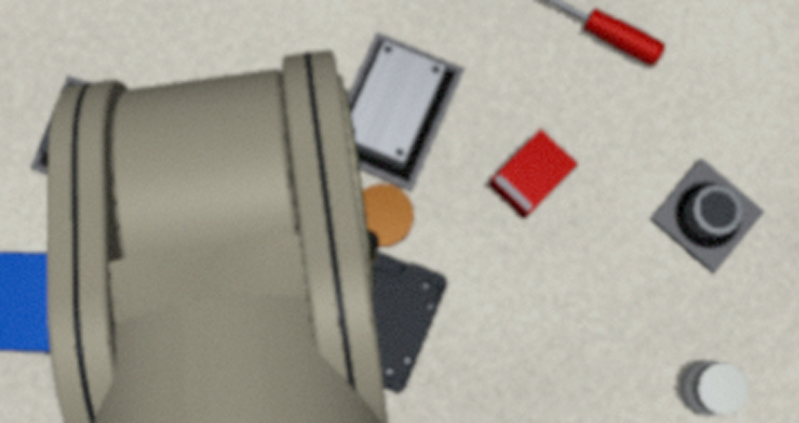

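View pics/s16.png

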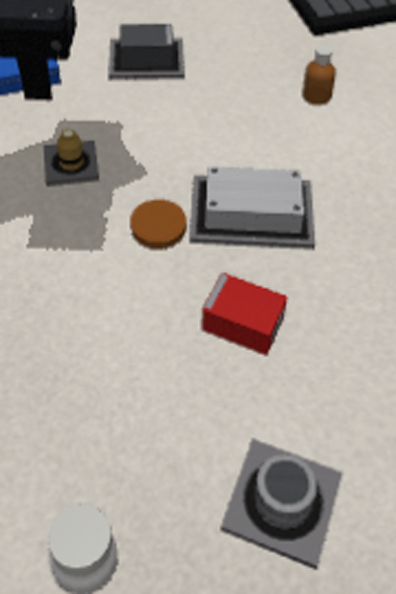

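```bash
python3 - <<'E'
from h import *
c=vision.camera("side"); im=cv2.convertScaleAbs(c["pixels"],alpha=1.3)
a=[cv2.resize(im[y:y+50,x:x+66],None,fx=6,fy=6,interpolation=cv2.INTER_CUBIC) for x,y in ((265,130),(312,198),(232,175),(325,325))]
cv2.imwrite("pics/s17.png",np.vstack([np.hstack(a[:2]),np.hstack(a[2:])]))
E
```

```text
(no output)
```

View pics/s17.png

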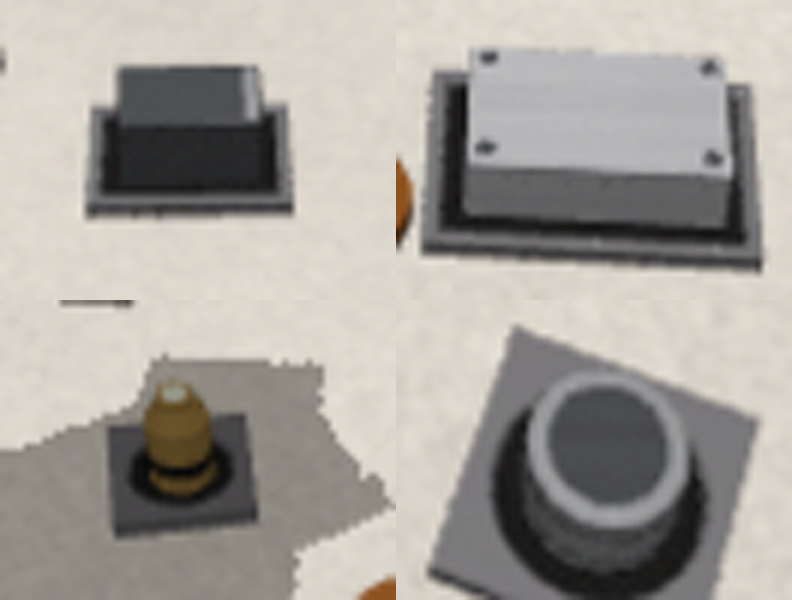

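```bash
python3 - <<'E'
from h import *
c=vision.camera("side")
def f(o,off,p,z): return ray(c,(np.array(p,float)-off)/6+o,z)[:,:2]
A=f([265,130],[0,0],[[92,105],[288,103],[293,206],[87,206]],.008);B=f([265,130],[0,0],[[118,66],[262,68],[263,121],[118,124]],.039)
print("cas",A.mean(0),B.mean(0),np.degrees(np.arctan2(*(A[1]-A[0])[::-1])),np.degrees(np.arctan2(*(B[1]-B[0])[::-1])))
o=[312,198];A=f(o,[396,0],[[433,72],[750,85],[762,256],[422,244]],.008);B=f(o,[396,0],[[489,57],[710,67],[714,157],[486,147]],.035)
print("ris",A.mean(0),B.mean(0),np.degrees(np.arctan2(*(A[1]-A[0])[::-1])),np.degrees(np.arctan2(*(B[1]-B[0])[::-1])))
o=[232,175];A=f(o,[0,300],[[107,428],[246,414],[257,517],[115,530]],.008);B=f(o,[0,300],[[172,392]],.047); print("obj",A.mean(0),B.mean(0))
print("col",f([325,325],[396,300],[[607,450]],.035),"rest side est .5629 -.2845")
s=vision.camera("top"); print("col top",ray(s,[[716/2.35+160,210/2.35+130]],.035))
E
```

```text
cas [0.56231614 0.27834742] [0.56351746 0.28056662] -10.43441897425168 -12.741893396091516
ris [0.62090152 0.00522495] [0.62274304 0.00749955] -15.147151987280816 -15.504074755937888
obj [0.44859575 0.11127927] [0.44879169 0.11472642]
col [[ 0.56252483 -0.2867486 ]] rest side est .5629 -.2845
col top [[ 0.56088186 -0.28451267  0.035     ]]
```

```bash
python3 -c "
from bench import r
print(r.close_job())"
```

```text
the job is handed in; nothing more can be done
None
```

I took the stack apart and set each of the four parts, upright and released, into its matching rest. I handed the job in at about 31 s of the 120 s allowed; no verdict was reported.

- **Position:** in the last camera checks each part's centre was about 1–4 mm from the middle of its recess, within the 12 mm limit. The 4 mm figure is the objective, in the side camera only; placing it by the wrist camera showed it centred within about 1 mm. The top and side cameras differed by a few mm on some points, as their 2 mm calibration allows.
- **Angle:** the cassette and the riser lay lengthwise within about 2.5° of their rests.
- **Contact:** three parts were lowered until the force reading showed contact. The riser showed no clear contact force; I let it go at the height where it should rest on the recess floor. In the pictures taken after release every part stood flat.
- **Left alone:** the glass dish was at the same image position as at the start. I kept clear of the red box, and the arm was clear of everything when I handed in.

The largest contact force I saw was about 13 N, when the objective was pressed onto its recess floor.

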